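# Flip the job flag of the loaded tube stand

## Task

One of the two bench stands has a steel head tube lying in its saddle, and that tube is done: push the hinged metal flag of that stand right over its pin, so that it lies fully down on the opposite side and shows its other face. Only push the flag; the tube, the other stand's flag and the things lying on the bench must stay as they are.

Things in the scene. Friction and masses are not known exactly. Their poses are not given: they have to be found in the camera images.
- stand_job: The stand with the tube, fixed to the bench. Origin on the bench below the middle of its flag's hinge pin. Axes: x along the pin, from flag to saddle; y towards the side where the flag lies at the start; z up. Plywood base 12 mm high, x -50 to +140, y +-95 mm. Wooden saddle at x 68 to 132, y +-56, top at 50 mm. Rests for the lying flag at y +-60 mm, tops at 82 mm.
- flag_job_pin (a point): Middle of the hinge pin of the flag to be flipped, 85 mm above the bench; fixed, axes those of stand_job. The pin runs along x between two steel cheeks (x +-38 to +-44 mm, y +-15 mm, tops 8 mm above the pin).
- flag_job (a joint): Hinge of the flag to be flipped, rad: 0 = plate lying level to the stand's +y side, pi/2 = upright, pi (end stop) = lying level to the -y side. Starts between 0 and 0.25. Stiff hinge, about 0.1 N m of friction: it takes 2 to 3 N at 50 mm and stays where it is left. The flag weighs about 0.11 kg.
- flag_job_edge (a point): Middle of the free edge of the flag's plate, 72 mm from the pin. Aluminium plate 66 mm along the pin, 72 mm long, 5 mm thick, its mid-plane through the pin; two raised bars on the face up at the start, a raised disc on the other. Once it stands near upright, a push towards -y from its +y side lays it over.
- flag_job_tab (a point): Middle of the free end of the flag's push tab: 30 mm wide along the pin, 5 mm thick, 62 mm long from the pin, rigid with the plate at a right angle. It points up at joint 0, to -y at pi/2, down between the cheeks at pi. Pushing it towards -y and on downwards raises the plate to near upright.
- stand_spare: The stand with the empty saddle, same make and size as stand_job, same origin and axes. Leave it alone.
- flag_spare_edge (a point): Middle of the free edge of the plate on the stand with the empty saddle; its flag is like the other and must not be turned.
- tube_center (a point): Centre of the loose steel tube (36 mm diameter, 150 mm long, along the stand's y, 0.22 kg) lying in the saddle of stand_job, 50 mm above the bench. Must stay there.
- pot_rim (a point): Centre of the mouth of a white plastic pot, 84 mm across, 75 mm high, loose bystander.
- block: Loose wooden clamping block, 50 x 80 x 38 mm high with a groove in its top; origin at the centre of its underside. Bystander.
- screwdriver_grip (a point): Middle of the handle of a loose screwdriver lying on the bench, 200 mm long, handle about 26 mm thick. Bystander.

How it is judged (in metres and radians):
At the end, for the whole second after the job is handed in: The flag of the stand with the tube lies on the opposite side within 0.1 rad of its stop, at rest; the other flag's edge and the tube are within 12 mm, and pot, block and screwdriver within 20 mm, of where they started (value of joint flag_job above 3.04 rad and velocity of joint flag_job between -0.05 and 0.05 rad/s and distance of each of flag_spare_edge, tube_center from where it was at the start of the episode below 0.012 m and distance of each of pot_rim, block, screwdriver_grip from where it was at the start of the episode below 0.02 m); the robot touches nothing.
It fails at once if the tube is lifted or shifted in its saddle (distance of tube_center from where it was at the start of the episode above 0.012 m).
It fails at once if the other stand's flag is turned (distance of flag_spare_edge from where it was at the start of the episode above 0.012 m).
It fails at once if a bystander is moved or lifted (distance of any of pot_rim, block, screwdriver_grip from where it was at the start of the episode above 0.02 m).
It also fails if it takes over 45 s, if anything falls off the work surface, if the arm or the gripper's body presses on something with over 40 N, if the wrist force passes 120 N, or if a joint passes its speed limit or range.

## Robot

A 6-joint arm with a two-finger parallel gripper is mounted at the origin on the work surface. World frame = base frame: x ahead of the robot, y to its left, z up, the work surface at z = 0. Lengths are in mm, angles in rad, forces in N, time in s.
With the tool pointing down it reaches from about 325 to 900 mm from the base axis. Payload 3.5 kg.
Tool frame: the origin (TCP) lies at the very end of the fingers, on their centre line; the grasp point (between the pads) lies 19 mm behind it (robot.grip_depth is the distance from the TCP to the grasp point, in mm); y points along the fingers, z is the direction in which the jaws open and shut, and the axes are right-handed (so a half turn about y gives the same grasp; the last joint's range is limited). The gripper opens to 85 mm and grips with 20 to 120 N. Pads are 22 mm wide; open, the fingers measure 114 mm over their backs; the gripper's body (76 mm by 85 mm) begins 54 mm behind the grasp point. The pads swing forward as they close: fully open they stand 13 mm farther back than shut.
Start: joints at [-1.421, 0.276, -0.026, 1.268, 0, 1.467], TCP at [156.31, -605.135, 231.313] pointing down, gripper open.
Joint ranges: [-3.12, 3.12], [-0.85, 1.88], [-1.08, 1.24], [-1.95, 2.15], [-1.57, 1.53], [-3.14, 3.14]. Speed limits (rad/s): [2.57, 2.57, 3.14, 3.14, 3.14, 3.14].

## Interface

Orientations are given as a 3x3 rotation matrix whose columns are the frame's x, y, z axes.
In Python, from station import telemetry, eyes, robot gives the robot as it stands.
- The arm moves only by the tool play_rows, never from a script. Its argument "deltas" is a list of rows, each an object of numbers: "dx", "dy", "dz": the shift along the tool's x, y, z in m; "rx", "ry", "rz": the turn, a rotation vector about the tool's x, y, z in degrees; "hand": the closure in counts, from 0 (fully open) to 255 (shut). A call has 1 to 20 rows; each row is the pose to reach, as a shift and turn from the pose measured when the call began, along the tool's axes at that moment; what a row does not reach only later rows make up. A row lasts 1/10 s, in which the tool goes at most 50 mm and 8.59 degrees, less where a joint would pass 70% of its speed; a pose out of reach is approached as far as the arm can. A call with a gripper value outside its range is refused whole. The fingers move at their own pace and stop on an object; the grip force is fixed at half the most. Time passes only in rows, so rows that repeat a pose let the fingers close. It gives the time, the measured TCP pose, the force and the opening at its end, in the units of the state.
- telemetry.get_state(): the state, without advancing time (a new reading comes with each control period).
- eyes.snapshot(name): name is "scene" or "top"; returns a dict with "color" (384x512x3 uint8, red, green, blue), "depth" (384x512 float32, mm along the optical axis (not along the pixel's ray), 0 where there is no reading), "vertical_fov" (degrees; the focal length in pixels is half the picture's height over the tangent of half this angle, whatever the lens; pixels are square), "cx", "cy" (the principal point, pixels), "pose" (4x4, takes a point from camera to world coordinates). Camera axes: x right, y down, z forward; pixel columns grow to the right and rows downward; lengths in mm; the calibration is good to about 2 mm. A picture is of the moment at which its call begins.
- robot.finish_job(): hands the job in, once; it reports no verdict.
Trained networks look in the newest picture that a camera, given by its name, has taken for a name from the list of things; names that differ only in an ending like _2 or _b are one class to them, and where a whole thing is asked for, a point or a joint stands for the part that bears it (a point fixed in the world has none). Each returns a list of dicts, best first, with "conf" (0 to 1); they miss things now and then, are a little off and sometimes report something else, mostly with a low value. They report only what shows in the picture. A call takes as long as a camera call.
- eyes.masks_of(camera, name): "mask" (384x512 bool, what is visible of it) and "point" ([column, row] as shares, 0 to 1, of the picture: columns of its width, rows of its height, amid what is visible of it).
- eyes.tip_of(camera, name): "point" ([column, row] as shares, 0 to 1, of the picture: columns of its width, rows of its height: a listed point, or the origin of a listed thing).
The state is a dict: "time_s": time; "qpos": joint angles; "qd": joint speeds; "effort": joint torques, N m; "eef_pos": TCP position; "ee_rot": TCP orientation; "ft_force": force on the tool from outside, world axes, zero at the start; "wrist_torque": the same for the moment, N m; "finger_gap": finger opening in mm.
Only numpy, scipy, OpenCV 4.12 (cv2) and the standard library are available. Lean on these libraries where they do the work, as an engineer would, in place of code of your own. Each camera call takes 0.05 s, during which the arm holds its last target. There are 200 camera calls.

## Working session

There is one attempt and no reset: what is moved stays moved. The work goes in short steps, Python scripts to look and compute and a tool call to move; the robot and the scene stay as the last step left them, time stands still between calls to the robot, and variables do not carry over. Pictures are saved under pics/ and viewed, about 8 in all and at most 12, crops included, and the job is handed in when it is done.

Besides the shell and the picture viewer there is one more tool, called after "Call:" by a JSON object that holds its "fn" and its "kwargs". play_rows: Moves the arm, as the interface text tells. Its arguments: {"type":"object","properties":{"deltas":{"type":"array","items":{"type":"object","properties":{"dx":{"type":"number"},"dy":{"type":"number"},"dz":{"type":"number"},"rx":{"type":"number"},"ry":{"type":"number"},"rz":{"type":"number"},"hand":{"type":"number"}}}}},"required":["deltas"]}

```bash
mkdir -p pics
cat > h.py <<'E'
import numpy as np, cv2
from station import telemetry, eyes, robot
def cam(s):
    return s["color"].shape[0]/2/np.tan(np.radians(s["vertical_fov"])/2)
def deproj(s,u,v,d=None):
    f=cam(s); d=s["depth"][int(round(v)),int(round(u))] if d is None else d
    p=np.array([(u-s["cx"])/f*d,(v-s["cy"])/f*d,d,1]); return (s["pose"]@p)[:3]
def cloud(s):
    f=cam(s); d=s["depth"]; v,u=np.indices(d.shape)
    P=np.stack([(u-s["cx"])/f*d,(v-s["cy"])/f*d,d,np.ones_like(d)],-1)
    return (P@s["pose"].T)[...,:3]
E
python3 - <<'E'
from h import *
np.set_printoptions(precision=1,suppress=True)
ims=[]
for c in ("scene","top"):
    s=eyes.snapshot(c); print(c,s["pose"][:3,3]); W=cloud(s); np.savez(c+".npz",W=W,d=s["depth"])
    im=s["color"][...,::-1].copy()
    for n in "stand_job stand_spare flag_job_pin flag_job_edge flag_job_tab flag_spare_edge tube_center pot_rim block screwdriver_grip".split():
        for r in eyes.tip_of(c,n)[:2]:
            u,v=r["point"][0]*512,r["point"][1]*384
            iu,iv=min(int(u),511),min(int(v),383)
            print(n,round(r["conf"],2),u,v,W[iv,iu],"d",s["depth"][iv,iu])
            cv2.circle(im,(iu,iv),3,(0,0,255),1); cv2.putText(im,n[-10:],(iu+3,iv),0,.3,(0,0,255),1)
    cv2.imwrite(f"pics/{c}1.png",cv2.resize(im,(800,600)))
print(telemetry.get_state())
E
```

```text
scene [1074.9 -738.2 1189. ]
stand_job 0.85 191.3856 247.4112 [ 541.4 -211.    11.1] d 1369.0544
stand_spare 0.94 233.216 174.4128 [531.9  96.   68.3] d 1495.0508
stand_spare 0.21 190.8224 248.79360000000003 [ 543.  -218.2   16.5] d 1360.4319
flag_job_pin 0.73 147.4048 297.792 [ 528.1 -429.2   28.4] d 1240.1998
flag_job_pin 0.56 188.3136 233.8176 [ 552.9 -220.1  117.3] d 1277.6222
flag_job_edge 0.66 233.3184 174.29760000000002 [531.9  96.   68.3] d 1495.0508
flag_job_edge 0.65 202.7008 223.10399999999998 [ 558.7 -153.1   90.2] d 1333.6558
flag_job_tab 0.75 184.5248 224.79360000000003 [ 535.6 -210.2  142.7] d 1268.305
flag_spare_edge 0.52 237.9776 142.1952 [426.7 306.8   2.5] d 1693.2399
tube_center 0.8 209.92 257.81759999999997 [ 637.2 -240.2   66.7] d 1280.8691
pot_rim 0.83 284.416 225.60000000000002 [787.2  -2.8  37.9] d 1388.2013
block 0.62 276.0192 132.78719999999998 [558.6 403.9  34.6] d 1681.6898
screwdriver_grip 0.83 148.6848 297.408 [ 528.7 -426.6   24.1] d 1244.8517
top [ 542.9    8.5 1510.4]
stand_job 0.67 312.4224 221.79840000000002 [ 552.9 -199.5   87.4] d 1421.4249
stand
[... 716 characters left out ...]
2.6] d 1452.5061
pot_rim 0.7 265.5232 149.6064 [820.4 -48.8   8.1] d 1519.6279
block 0.77 135.2192 230.592 [537.9 418.   38.5] d 1463.0538
block 0.51 320.9216 225.4848 [ 538.8 -216.6  146.2] d 1361.8777
screwdriver_grip 0.56 373.2992 222.912 [ 544.1 -427.8   20.7] d 1489.4224
{'time_s': 1.1, 'qpos': array([-1.4,  0.3, -0. ,  1.3,  0. ,  1.5]), 'qd': array([-0., -0., -0., -0., -0.,  0.]), 'effort': array([  0. , -44.6,  29.6,   0. ,  -0. ,  -0. ]), 'eef_pos': array([ 156.3, -605.1,  231.3]), 'ee_rot': array([[-1. ,  0. ,  0.3],
       [-0.3,  0. , -1. ],
       [-0. , -1. , -0. ]]), 'ft_force': array([-0.3, -0.4, -0.3]), 'wrist_torque': array([ 0., -0.,  0.]), 'finger_gap': 85.22368933340971}
```

View pics/scene1.png

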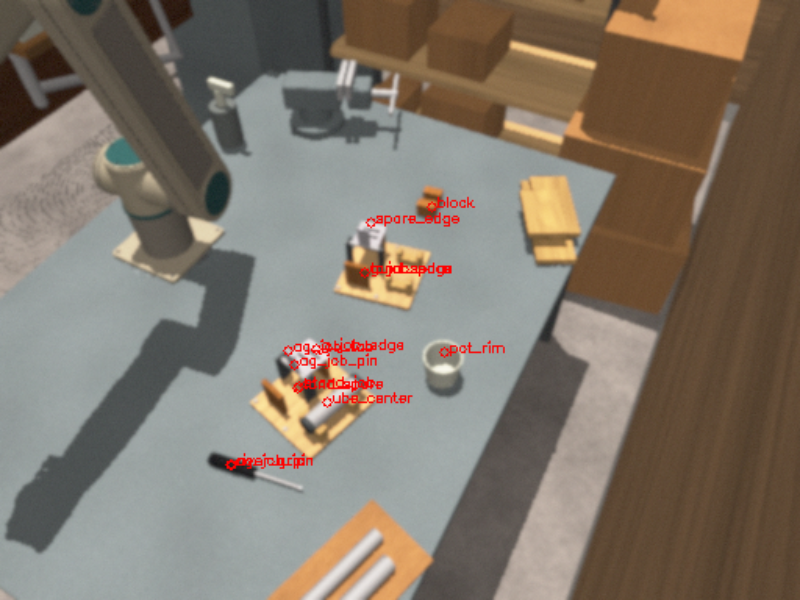

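View pics/top1.png

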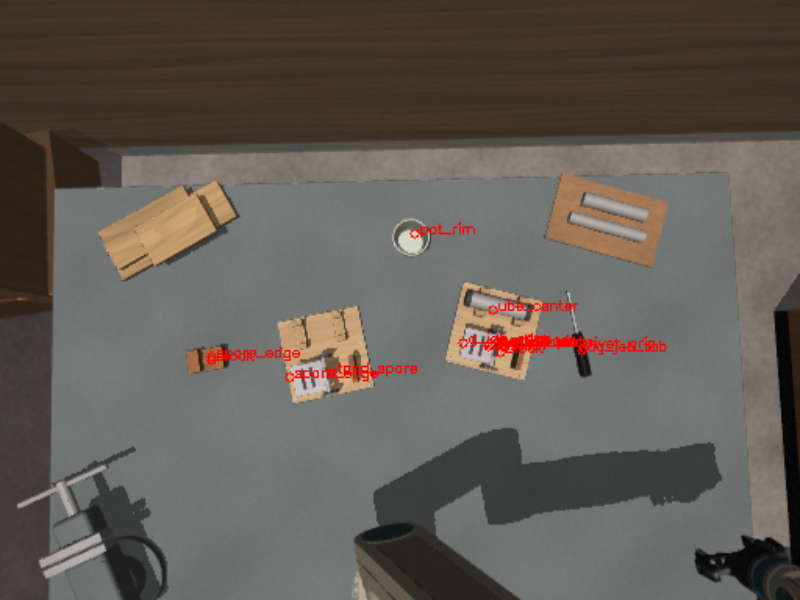

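Run:
```python
from h import *
np.set_printoptions(precision=1,suppress=True,linewidth=200)
for c in("scene","top"):
    W=np.load(c+".npz")["W"]; P=W.reshape(-1,3)
    P=P[(abs(P[:,0]-570)<150)&(abs(P[:,1]+200)<150)]
    for lo,hi in((7,16),(44,54),(60,72),(78,90),(90,105),(105,125),(125,160)):
        q=P[(P[:,2]>lo)&(P[:,2]<hi)]
        if len(q)>3: print(c,lo,hi,len(q),q.mean(0),cv2.minAreaRect(q[:,:2].astype(np.float32)))
    q=P[(P[:,2]>120)]; print(q[q[:,2].argsort()][-25:])
    # tube axis
    q=P[(P[:,2]>58)&(P[:,2]<72)&(P[:,0]>595)]; m=q.mean(0); print("tube",m,np.linalg.svd((q-m)[:,:2],full_matrices=False)[2][0])
```

```text
scene 7 16 1508 [ 589.9 -245.1   12.3] ((563.0820922851562, -200.64425659179688), (281.2176208496094, 295.3387756347656), 0.7152605056762695)
scene 44 54 211 [ 621.7 -238.9   49.7] ((589.1176147460938, -217.24029541015625), (151.3106689453125, 175.13792419433594), 75.5079116821289)
scene 60 72 451 [ 631.4 -232.7   66.4] ((582.8564453125, -214.3819580078125), (153.19398498535156, 161.45297241210938), 75.16209411621094)
scene 78 90 299 [ 547.1 -208.1   86.2] ((546.131591796875, -212.45809936523438), (141.33047485351562, 87.88468170166016), 69.30171966552734)
scene 90 105 218 [ 555.1 -185.2   92.4] ((551.3081665039062, -186.09576416015625), (85.1654052734375, 90.55873107910156), 73.97966766357422)
scene 105 125 20 [ 545.7 -217.3  114.9] ((543.4630126953125, -217.37547302246094), (4.125316619873047, 29.370197296142578), 83.19625854492188)
scene 125 160 35 [ 543.6 -217.2  140.7] ((543.0084228515625, -216.76625061035156), (6.85153341293335, 30.093311309814453), 69.0352554321289)
[[ 538.6 -216.4  136.2]
 [ 553.2 -221.5  136.4]
 [ 556.4 -220.5  137.3]
 [ 530.5 -214.7  139.5]
 [ 535.8 -216.8 
[... 1435 characters left out ...]
8), (6.361395835876465, 29.7703914642334), 72.19149017333984)
[[ 529.  -212.7  127.3]
 [ 532.4 -209.4  128. ]
 [ 545.5 -213.2  128.2]
 [ 548.8 -213.2  128.9]
 [ 542.2 -211.9  135.4]
 [ 555.3 -215.3  138.4]
 [ 552.  -215.   139.5]
 [ 548.7 -214.5  141.3]
 [ 538.9 -210.5  143.4]
 [ 545.4 -213.8  144.8]
 [ 532.4 -210.   145.2]
 [ 535.7 -210.1  145.5]
 [ 551.8 -217.2  145.9]
 [ 538.8 -216.6  146.2]
 [ 545.3 -216.8  146.5]
 [ 532.3 -213.   146.6]
 [ 542.  -216.6  147.5]
 [ 555.1 -217.   147.9]
 [ 529.1 -212.7  148. ]
 [ 548.6 -216.7  148.1]
 [ 555.  -220.2  148.5]
 [ 558.3 -217.   148.7]
 [ 542.1 -213.1  148.8]
 [ 538.9 -212.6  150.8]
 [ 535.6 -212.3  151.7]]
tube [ 643.  -230.1   65.2] [0.3 1. ]
```

Scene picture: the tube stand is at about px (310,395), with its tab up at (290,350). The screwdriver is at (240,465), the pot at (443,365) and the spare stand at (385,270). The top view agrees: tube at (497,305), flag plate at (478,343), tab near (500,346). The stand is yawed about -15°, with the pin at about (544,-211).

```bash
cat >> h.py <<'E'
from scipy.spatial.transform import Rotation as Rn
PIN=np.array([544.5,-211,85]); a=np.radians(-15)
S=np.array([[np.cos(a),-np.sin(a),0],[np.sin(a),np.cos(a),0],[0,0,1]])
TGT=np.stack([-S[:,1],-S[:,2],S[:,0]],1)   # tool x=-y_stand, y=down, z=x_stand
def delta(p):   # p = stand coordinates relative to the pin, mm
    st=telemetry.get_state(); R=st["ee_rot"]
    d=R.T@(PIN+S@np.array(p,float)-st["eef_pos"])/1000
    return d, Rn.from_matrix(R.T@TGT).as_rotvec(degrees=True)
def where():
    st=telemetry.get_state(); return S.T@(st["eef_pos"]-PIN), S.T@st["ft_force"], st["time_s"], st["finger_gap"], st["qpos"]
E
python3 -c "
from h import *
np.set_printoptions(precision=4,suppress=True)
print(delta([0,32,130]),where(),telemetry.get_state()['ee_rot'])"
```

```text
(array([-0.4902,  0.0163, -0.3124]), array([  0.0007, -60.5157,  -0.0018])) (array([-272.9608, -481.1637,  146.3168]), array([-0.151 , -0.4251, -0.3394]), 1.1, 85.22368933340971, array([-1.4214,  0.2764, -0.0264,  1.268 ,  0.    ,  1.4674])) [[-0.9682  0.      0.2501]
 [-0.2501  0.     -0.9682]
 [-0.     -1.     -0.    ]]
```

Call:
{"fn": "play_rows", "kwargs": {"deltas": [{"dx": -0.49, "dy": 0.016, "dz": -0.312, "ry": -60.5, "hand": 255}, {"dx": -0.49, "dy": 0.016, "dz": -0.312, "ry": -60.5, "hand": 255}, {"dx": -0.49, "dy": 0.016, "dz": -0.312, "ry": -60.5, "hand": 255}, {"dx": -0.49, "dy": 0.016, "dz": -0.312, "ry": -60.5, "hand": 255}, {"dx": -0.49, "dy": 0.016, "dz": -0.312, "ry": -60.5, "hand": 255}, {"dx": -0.49, "dy": 0.016, "dz": -0.312, "ry": -60.5, "hand": 255}, {"dx": -0.49, "dy": 0.016, "dz": -0.312, "ry": -60.5, "hand": 255}, {"dx": -0.49, "dy": 0.016, "dz": -0.312, "ry": -60.5, "hand": 255}, {"dx": -0.49, "dy": 0.016, "dz": -0.312, "ry": -60.5, "hand": 255}, {"dx": -0.49, "dy": 0.016, "dz": -0.312, "ry": -60.5, "hand": 255}, {"dx": -0.49, "dy": 0.016, "dz": -0.312, "ry": -60.5, "hand": 255}, {"dx": -0.49, "dy": 0.016, "dz": -0.312, "ry": -60.5, "hand": 255}, {"dx": -0.49, "dy": 0.016, "dz": -0.312, "ry": -60.5, "hand": 255}, {"dx": -0.49, "dy": 0.016, "dz": -0.312, "ry": -60.5, "hand": 255}, {"dx": -0.49, "dy": 0.016, "dz": -0.312, "ry": -60.5, "hand": 255}, {"dx": -0.49, "dy": 0.016, "dz": -0.312, "ry": -60.5, "hand": 255}]}}

```text
invalid input at $.deltas[0]: expected keys dx, dy, dz, rx, ry, rz, hand
```

```bash
python3 -c "
from h import *
np.set_printoptions(precision=4,suppress=True)
print(delta([0,32,50]),where())
s=eyes.snapshot('scene'); cv2.imwrite('pics/s2.png',cv2.resize(s['color'][160:310,110:310,::-1],(800,600),interpolation=2))"
```

```text
(array([-0.4902,  0.0963, -0.3124]), array([  0.0007, -60.5157,  -0.0018])) (array([-272.9608, -481.1637,  146.3168]), array([-0.151 , -0.4251, -0.3394]), 1.1, 85.22368933340971, array([-1.4214,  0.2764, -0.0264,  1.268 ,  0.    ,  1.4674]))
```

View pics/s2.png

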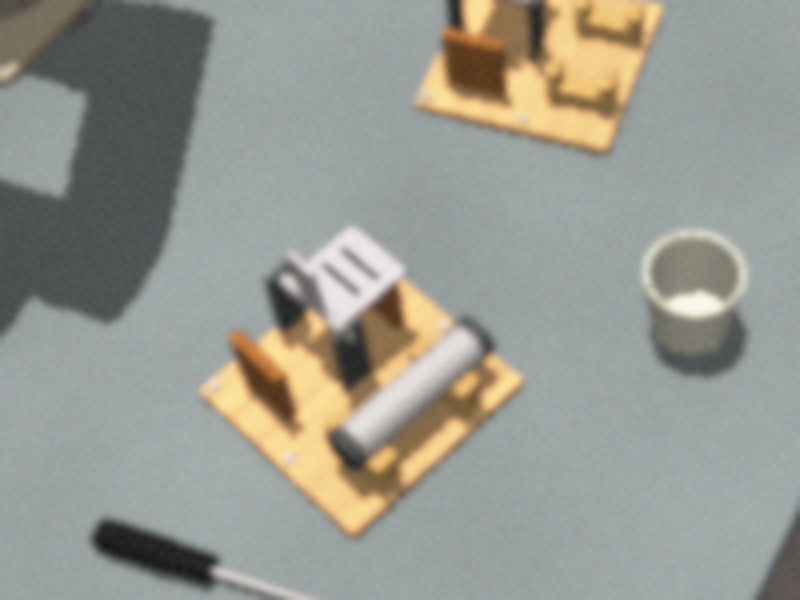

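The close-up shows the flag (bars up) at (350,275), its tab at (305,280), the tube at (410,390) and the -y rest wall at (262,375). The arm hasn't moved yet, because the rows need every key.

Call:
{"fn": "play_rows", "kwargs": {"deltas": [{"dx": -0.49, "dy": 0.016, "dz": -0.312, "rx": 0, "ry": -60.5, "rz": 0, "hand": 255}, {"dx": -0.49, "dy": 0.016, "dz": -0.312, "rx": 0, "ry": -60.5, "rz": 0, "hand": 255}, {"dx": -0.49, "dy": 0.016, "dz": -0.312, "rx": 0, "ry": -60.5, "rz": 0, "hand": 255}, {"dx": -0.49, "dy": 0.016, "dz": -0.312, "rx": 0, "ry": -60.5, "rz": 0, "hand": 255}, {"dx": -0.49, "dy": 0.016, "dz": -0.312, "rx": 0, "ry": -60.5, "rz": 0, "hand": 255}, {"dx": -0.49, "dy": 0.016, "dz": -0.312, "rx": 0, "ry": -60.5, "rz": 0, "hand": 255}, {"dx": -0.49, "dy": 0.016, "dz": -0.312, "rx": 0, "ry": -60.5, "rz": 0, "hand": 255}, {"dx": -0.49, "dy": 0.016, "dz": -0.312, "rx": 0, "ry": -60.5, "rz": 0, "hand": 255}, {"dx": -0.49, "dy": 0.016, "dz": -0.312, "rx": 0, "ry": -60.5, "rz": 0, "hand": 255}, {"dx": -0.49, "dy": 0.016, "dz": -0.312, "rx": 0, "ry": -60.5, "rz": 0, "hand": 255}, {"dx": -0.49, "dy": 0.016, "dz": -0.312, "rx": 0, "ry": -60.5, "rz": 0, "hand": 255}, {"dx": -0.49, "dy": 0.016, "dz": -0.312, "rx": 0, "ry": -60.5, "rz": 0, "hand": 255}, {"dx": -0.49, "dy": 0.016, "dz": -0.312, "rx": 0, "ry": -60.5, "rz": 0, "hand": 255}, {"dx": -0.49, "dy": 0.016, "dz": -0.312, "rx": 0, "ry": -60.5, "rz": 0, "hand": 255}, {"dx": -0.49, "dy": 0.016, "dz": -0.312, "rx": 0, "ry": -60.5, "rz": 0, "hand": 255}, {"dx": -0.49, "dy": 0.016, "dz": -0.312, "rx": 0, "ry": -60.5, "rz": 0, "hand": 255}]}}

```text
time_s: 2.75
eef_pos: [551.9, -181.5, 215.4]
ee_rot: [[-0.261, -0.0, 0.965], [-0.965, -0.0, -0.261], [0.0, -1.0, -0.0]]
ft_force: [-0.2, 0.2, 0.8]
finger_gap: -0.2
```

```bash
python3 -c "
from h import *
np.set_printoptions(precision=4,suppress=True)
print(delta([0,32,48]),where())
s=eyes.snapshot('scene'); cv2.imwrite('pics/s3.png',cv2.resize(s['color'][160:310,110:310,::-1],(800,600),interpolation=2))"
```

```text
(array([-0.0016,  0.0824,  0.0005]), array([ 0.0066, -0.123 ,  0.0113])) (array([ -0.4512,  30.3802, 130.4115]), array([-0.28  ,  0.1388,  0.8337]), 2.75, -0.15714906082391847, array([-0.4289,  0.2078, -0.1482,  1.2149, -0.0002,  1.4058]))
```

View pics/s3.png

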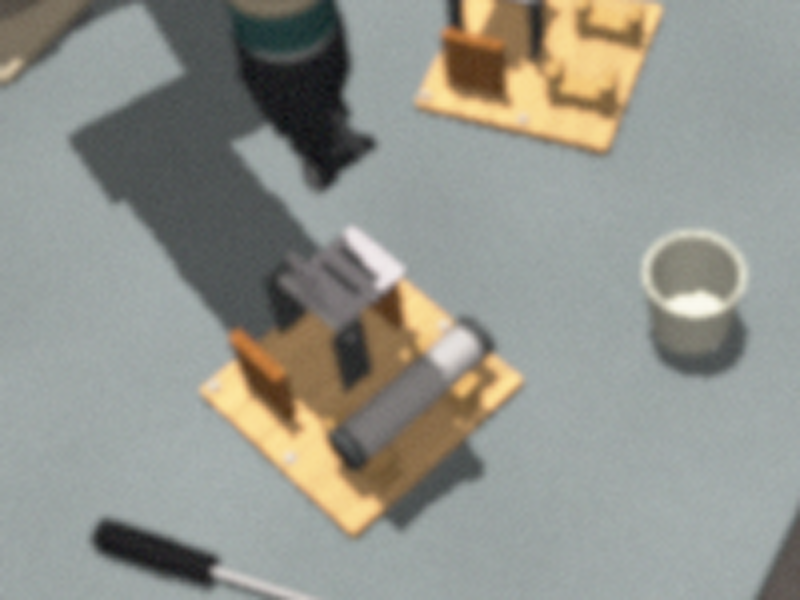

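The gripper hangs over the flag (tip at px 320,185); flag and tube are unchanged. Next I lower it on the tab's +y side.

Call:
{"fn": "play_rows", "kwargs": {"deltas": [{"dx": 0, "dy": 0.03, "dz": 0, "rx": 0, "ry": 0, "rz": 0, "hand": 255}, {"dx": 0, "dy": 0.06, "dz": 0, "rx": 0, "ry": 0, "rz": 0, "hand": 255}, {"dx": 0, "dy": 0.08, "dz": 0, "rx": 0, "ry": 0, "rz": 0, "hand": 255}, {"dx": 0, "dy": 0.08, "dz": 0, "rx": 0, "ry": 0, "rz": 0, "hand": 255}, {"dx": 0, "dy": 0.08, "dz": 0, "rx": 0, "ry": 0, "rz": 0, "hand": 255}]}}

```text
time_s: 3.3
eef_pos: [551.5, -182.2, 135.7]
ee_rot: [[-0.262, -0.0, 0.965], [-0.965, -0.0, -0.262], [0.0, -1.0, -0.0]]
ft_force: [0.3, -0.9, -0.8]
finger_gap: -0.3
```

```bash
python3 -c "
from h import *
np.set_printoptions(precision=3,suppress=True)
w=where();print(w)
for q in range(0,85,10):
  t=np.radians(q); y=-47*np.sin(t)+2.5*np.cos(t)+11; z=47*np.cos(t)+2.5*np.sin(t)
  print(q,(w[0][1]-y)/1000,(w[0][2]-z)/1000)"
```

```text
(array([-0.667, 29.678, 50.667]), array([ 0.525, -0.746, -0.768]), 3.3, -0.3315681204045947, array([-0.43 ,  0.266, -0.251,  1.055, -0.   ,  1.406]))
0 0.016177760299111263 0.0036666587365523926
10 0.02437720526692647 0.003946573900811288
20 0.032403475483452925 0.00564605520130052
30 0.040012696789650165 0.008713464758683771
40 0.04697366684658117 0.013055600885744078
50 0.053074880101486886 0.018540529973487593
60 0.058130954276979875 0.02500159522709129
70 0.06198826311773478 0.03224248044828119
80 0.06452960424651773 0.04004317500367614
```

Call:
{"fn": "play_rows", "kwargs": {"deltas": [{"dx": 0.008, "dy": 0.002, "dz": 0, "rx": 0, "ry": 0, "rz": 0, "hand": 255}, {"dx": 0.016, "dy": 0.0035, "dz": 0, "rx": 0, "ry": 0, "rz": 0, "hand": 255}, {"dx": 0.02, "dy": 0.004, "dz": 0, "rx": 0, "ry": 0, "rz": 0, "hand": 255}, {"dx": 0.024, "dy": 0.004, "dz": 0, "rx": 0, "ry": 0, "rz": 0, "hand": 255}, {"dx": 0.0285, "dy": 0.0047, "dz": 0, "rx": 0, "ry": 0, "rz": 0, "hand": 255}, {"dx": 0.0325, "dy": 0.0055, "dz": 0, "rx": 0, "ry": 0, "rz": 0, "hand": 255}, {"dx": 0.036, "dy": 0.007, "dz": 0, "rx": 0, "ry": 0, "rz": 0, "hand": 255}, {"dx": 0.04, "dy": 0.0085, "dz": 0, "rx": 0, "ry": 0, "rz": 0, "hand": 255}, {"dx": 0.0435, "dy": 0.011, "dz": 0, "rx": 0, "ry": 0, "rz": 0, "hand": 255}, {"dx": 0.047, "dy": 0.013, "dz": 0, "rx": 0, "ry": 0, "rz": 0, "hand": 255}, {"dx": 0.047, "dy": 0.013, "dz": 0, "rx": 0, "ry": 0, "rz": 0, "hand": 255}]}}

```text
time_s: 4.4
eef_pos: [538.7, -228.0, 122.1]
ee_rot: [[-0.263, -0.002, 0.965], [-0.965, -0.0, -0.263], [0.001, -1.0, -0.002]]
ft_force: [-0.4, -0.2, 0.2]
finger_gap: 0.4
```

```bash
python3 -c "
from h import *
np.set_printoptions(precision=3,suppress=True)
w=where();print(w)
for q in range(40,90,5):
  t=np.radians(q); y=-47*np.sin(t)+2.5*np.cos(t)+11; z=47*np.cos(t)+2.5*np.sin(t)
  print(q,(w[0][1]-y)/1000,(w[0][2]-z)/1000)
s=eyes.snapshot('scene'); cv2.imwrite('pics/s4.png',cv2.resize(s['color'][160:310,110:310,::-1],(800,600),interpolation=2))"
```

```text
(array([ -1.241, -17.968,  37.05 ]), array([-0.356, -0.309,  0.173]), 4.4, 0.39293039604878555, array([-0.51 ,  0.286, -0.256,  1.031, -0.001,  1.326]))
40 -0.0006719521050813561 -0.0005607994270460992
45 0.002498393110250106 0.0020484727550281077
50 0.005429261149824363 0.004924129660697417
55 0.008098346338153739 0.008044285804540564
60 0.010485335325317358 0.011385194914301117
65 0.012572061683819542 0.014921430654357717
70 0.014342644166072262 0.01862608013549101
75 0.01578360757027865 0.02247094873822107
80 0.016883985294855193 0.026426774690885967
85 0.01763540280089164 0.03046345176939292
```

View pics/s4.png

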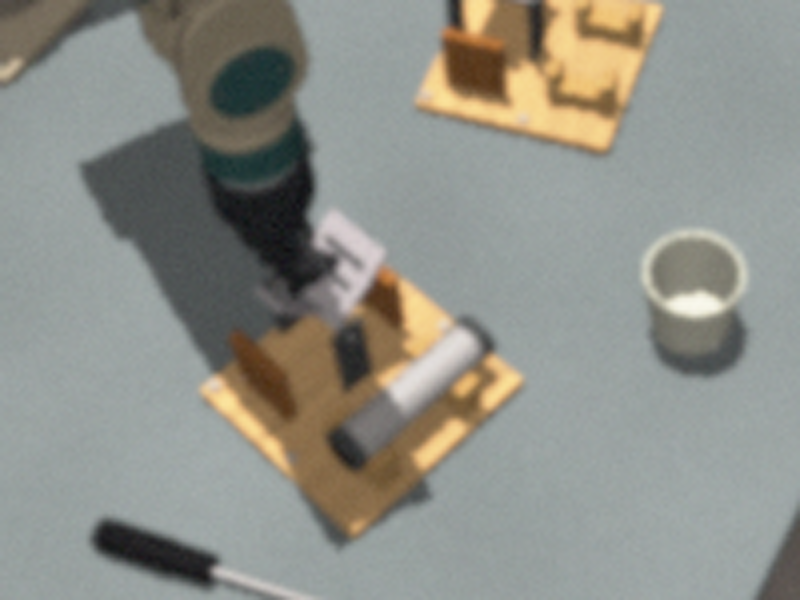

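The plate (340,265) is tilting up with the tab pushed to -y, and the tube is still. I carry on along the arc.

Call:
{"fn": "play_rows", "kwargs": {"deltas": [{"dx": 0.003, "dy": 0.002, "dz": 0.001, "rx": 0, "ry": 0, "rz": 0, "hand": 255}, {"dx": 0.006, "dy": 0.005, "dz": 0.001, "rx": 0, "ry": 0, "rz": 0, "hand": 255}, {"dx": 0.009, "dy": 0.008, "dz": 0.001, "rx": 0, "ry": 0, "rz": 0, "hand": 255}, {"dx": 0.012, "dy": 0.0115, "dz": 0.001, "rx": 0, "ry": 0, "rz": 0, "hand": 255}, {"dx": 0.0145, "dy": 0.015, "dz": 0.001, "rx": 0, "ry": 0, "rz": 0, "hand": 255}, {"dx": 0.0165, "dy": 0.0185, "dz": 0.001, "rx": 0, "ry": 0, "rz": 0, "hand": 255}, {"dx": 0.0185, "dy": 0.0225, "dz": 0.001, "rx": 0, "ry": 0, "rz": 0, "hand": 255}, {"dx": 0.02, "dy": 0.0255, "dz": 0.001, "rx": 0, "ry": 0, "rz": 0, "hand": 255}, {"dx": 0.02, "dy": 0.0255, "dz": 0.001, "rx": 0, "ry": 0, "rz": 0, "hand": 255}]}}

```text
time_s: 5.35
eef_pos: [534.0, -247.9, 96.0]
ee_rot: [[-0.263, -0.003, 0.965], [-0.965, -0.001, -0.263], [0.002, -1.0, -0.002]]
ft_force: [0.3, 0.5, -0.4]
finger_gap: -0.1
```

```bash
python3 -c "
from h import *
np.set_printoptions(precision=3,suppress=True)
print(where())
s=eyes.snapshot('scene'); cv2.imwrite('pics/s5.png',cv2.resize(s['color'][160:310,110:310,::-1],(800,600),interpolation=2))"
```

```text
(array([ -0.548, -38.391,  10.99 ]), array([ 0.163,  0.541, -0.426]), 5.35, -0.08405421281298597, array([-0.543,  0.317, -0.274,  0.981, -0.002,  1.294]))
```

View pics/s5.png

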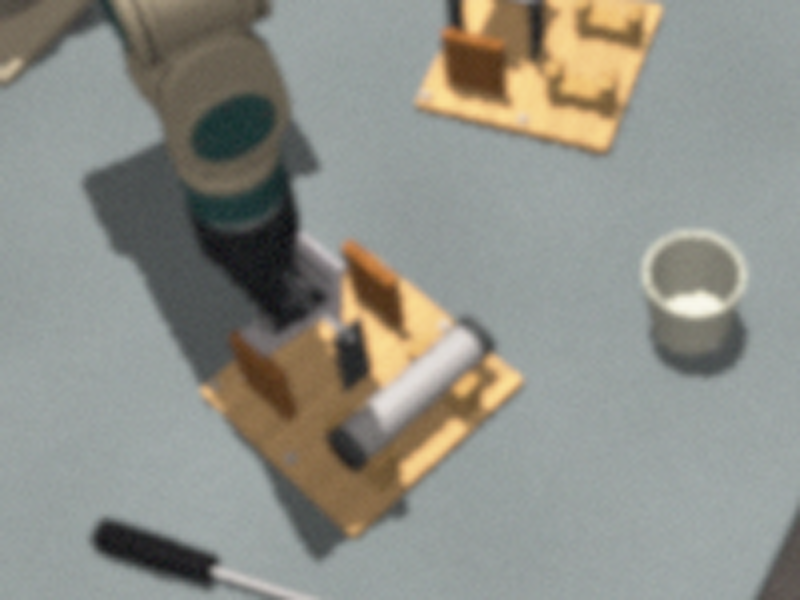

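The plate (320,262) stands near upright at about 78°, and the tube is still. I go up and over to its +y side.

Call:
{"fn": "play_rows", "kwargs": {"deltas": [{"dx": 0.003, "dy": -0.03, "dz": 0, "rx": 0, "ry": 0, "rz": 0, "hand": 255}, {"dx": 0.003, "dy": -0.07, "dz": 0, "rx": 0, "ry": 0, "rz": 0, "hand": 255}, {"dx": 0.003, "dy": -0.11, "dz": 0, "rx": 0, "ry": 0, "rz": 0, "hand": 255}, {"dx": 0.003, "dy": -0.11, "dz": 0, "rx": 0, "ry": 0, "rz": 0, "hand": 255}, {"dx": -0.04, "dy": -0.11, "dz": 0, "rx": 0, "ry": 0, "rz": 0, "hand": 255}, {"dx": -0.085, "dy": -0.11, "dz": 0, "rx": 0, "ry": 0, "rz": 0, "hand": 255}, {"dx": -0.095, "dy": -0.11, "dz": 0, "rx": 0, "ry": 0, "rz": 0, "hand": 255}, {"dx": -0.095, "dy": -0.11, "dz": 0, "rx": 0, "ry": 0, "rz": 0, "hand": 255}, {"dx": -0.095, "dy": -0.07, "dz": 0, "rx": 0, "ry": 0, "rz": 0, "hand": 255}, {"dx": -0.095, "dy": -0.042, "dz": 0, "rx": 0, "ry": 0, "rz": 0, "hand": 255}, {"dx": -0.095, "dy": -0.042, "dz": 0, "rx": 0, "ry": 0, "rz": 0, "hand": 255}]}}

```text
time_s: 6.5
eef_pos: [555.0, -156.2, 133.3]
ee_rot: [[-0.264, -0.012, 0.964], [-0.964, 0.001, -0.264], [0.002, -1.0, -0.012]]
ft_force: [-1.1, 0.1, 0.2]
finger_gap: 0.3
```

```bash
python3 -c "
from h import *
np.set_printoptions(precision=3,suppress=True)
w=where();print(w)
for q in range(-20,91,10):
  t=np.radians(q); y=-50*np.sin(t)+2.5*np.cos(t)+11; z=50*np.cos(t)+2.5*np.sin(t)
  print(q,(w[0][1]-y)/1000,(w[0][2]-z)/1000)
s=eyes.snapshot('scene'); cv2.imwrite('pics/s6.png',cv2.resize(s['color'][160:310,110:310,::-1],(800,600),interpolation=2))"
```

```text
(array([-3.992, 55.624, 48.284]), array([-1.044, -0.197,  0.214]), 6.5, 0.34788264489030024, array([-0.385,  0.268, -0.253,  1.061, -0.003,  1.454]))
-20 0.025173304550353767 0.0021546323309308804
-10 0.03347911500272494 -0.0005220541945309449
0 0.04212354326860197 -0.0017157869880878706
10 0.05084393276941797 -0.0013902950828655989
20 0.059375318882920636 0.0004445316143025337
30 0.06745847975914088 0.003732942822690191
40 0.07484781264513149 0.008375021831746878
50 0.08131879640033451 0.014229721419787716
60 0.08667481345782391 0.021119149502451025
70 0.09075312394958321 0.028833974293663918
80 0.09342981047504505 0.03713978474603509
90 0.09462354326860196 0.04578421301191213
```

View pics/s6.png

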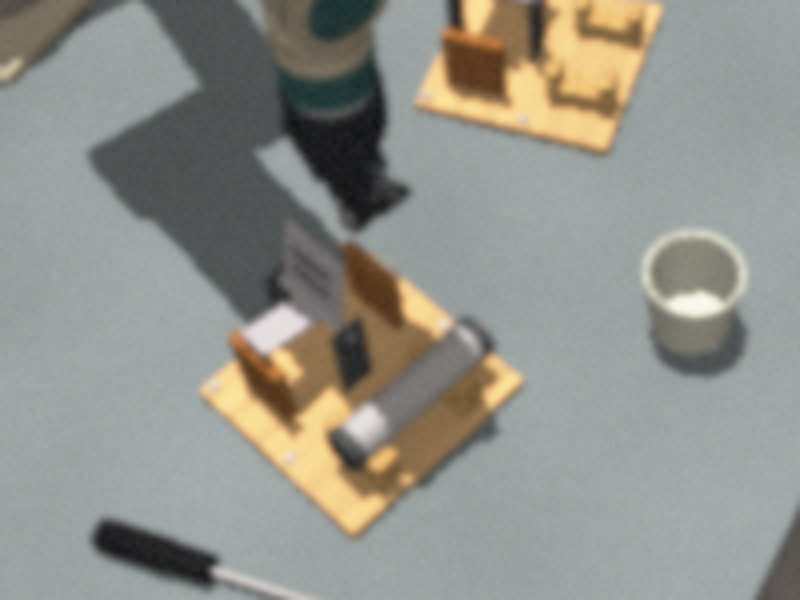

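The flag stands upright at (315,272), its level tab at (278,325), and the finger is on the plate's +y side (355,220). Now I push it over.

Call:
{"fn": "play_rows", "kwargs": {"deltas": [{"dx": 0.015, "dy": 0, "dz": 0.003, "rx": 0, "ry": 0, "rz": 0, "hand": 255}, {"dx": 0.025, "dy": 0, "dz": 0.004, "rx": 0, "ry": 0, "rz": 0, "hand": 255}, {"dx": 0.03, "dy": 0, "dz": 0.004, "rx": 0, "ry": 0, "rz": 0, "hand": 255}, {"dx": 0.035, "dy": 0, "dz": 0.004, "rx": 0, "ry": 0, "rz": 0, "hand": 255}, {"dx": 0.039, "dy": -0.001, "dz": 0.004, "rx": 0, "ry": 0, "rz": 0, "hand": 255}, {"dx": 0.043, "dy": -0.001, "dz": 0.004, "rx": 0, "ry": 0, "rz": 0, "hand": 255}, {"dx": 0.047, "dy": -0.001, "dz": 0.004, "rx": 0, "ry": 0, "rz": 0, "hand": 255}, {"dx": 0.051, "dy": -0.001, "dz": 0.004, "rx": 0, "ry": 0, "rz": 0, "hand": 255}, {"dx": 0.055, "dy": 0, "dz": 0.004, "rx": 0, "ry": 0, "rz": 0, "hand": 255}, {"dx": 0.0595, "dy": 0.0005, "dz": 0.004, "rx": 0, "ry": 0, "rz": 0, "hand": 255}, {"dx": 0.0635, "dy": 0.002, "dz": 0.004, "rx": 0, "ry": 0, "rz": 0, "hand": 255}, {"dx": 0.0675, "dy": 0.0035, "dz": 0.004, "rx": 0, "ry": 0, "rz": 0, "hand": 255}, {"dx": 0.071, "dy": 0.006, "dz": 0.004, "rx": 0, "ry": 0, "rz": 0, "hand": 255}, {"dx": 0.075, "dy": 0.0085, "dz": 0.004, "rx": 0, "ry": 0, "rz": 0, "hand": 255}, {"dx": 0.078, "dy": 0.0115, "dz": 0.004, "rx": 0, "ry": 0, "rz": 0, "hand": 255}, {"dx": 0.081, "dy": 0.014, "dz": 0.004, "rx": 0, "ry": 0, "rz": 0, "hand": 255}, {"dx": 0.081, "dy": 0.014, "dz": 0.004, "rx": 0, "ry": 0, "rz": 0, "hand": 255}]}}

```text
time_s: 8.25
eef_pos: [538.6, -236.3, 121.2]
ee_rot: [[-0.265, -0.009, 0.964], [-0.964, -0.0, -0.265], [0.003, -1.0, -0.009]]
ft_force: [-0.7, -0.2, -0.9]
finger_gap: -0.1
```

```bash
python3 -c "
from h import *
np.set_printoptions(precision=3,suppress=True)
w=where();print(w)
for q in range(40,91,5):
  t=np.radians(q); y=-50*np.sin(t)+2.5*np.cos(t)+11; z=50*np.cos(t)+2.5*np.sin(t)
  print(q,(w[0][1]-y)/1000,(w[0][2]-z)/1000)"
```

```text
(array([  0.873, -25.954,  36.243]), array([-0.643, -0.395, -0.94 ]), 8.25, -0.06866691978088355, array([-0.521,  0.296, -0.244,  1.039, -0.005,  1.318]))
40 -0.006729932740808202 -0.0036666847197894155
45 -0.0033666300109767206 -0.0008805995519179106
50 -0.0002589489856051657 0.0021880148682514216
55 0.002569459006234247 0.005515804532101051
60 0.005097068071884209 0.009077442950914734
65 0.00730464158014302 0.012845823905749239
70 0.00917537856364352 0.016792267742127623
75 0.010695041584359388 0.020886739639527127
80 0.011852065089105352 0.0250980781944988
85 0.012637643430380414 0.02939423257776357
90 0.013045797882662278 0.03374250646037583
```

Call:
{"fn": "play_rows", "kwargs": {"deltas": [{"dx": 0.003, "dy": 0.0055, "dz": 0, "rx": 0, "ry": 0, "rz": 0, "hand": 255}, {"dx": 0.005, "dy": 0.009, "dz": 0, "rx": 0, "ry": 0, "rz": 0, "hand": 255}, {"dx": 0.0075, "dy": 0.013, "dz": 0, "rx": 0, "ry": 0, "rz": 0, "hand": 255}, {"dx": 0.009, "dy": 0.017, "dz": 0, "rx": 0, "ry": 0, "rz": 0, "hand": 255}, {"dx": 0.011, "dy": 0.021, "dz": 0, "rx": 0, "ry": 0, "rz": 0, "hand": 255}, {"dx": 0.013, "dy": 0.025, "dz": 0, "rx": 0, "ry": 0, "rz": 0, "hand": 255}, {"dx": 0.015, "dy": 0.028, "dz": 0, "rx": 0, "ry": 0, "rz": 0, "hand": 255}, {"dx": 0.017, "dy": 0.03, "dz": 0, "rx": 0, "ry": 0, "rz": 0, "hand": 255}, {"dx": 0.017, "dy": 0.03, "dz": 0, "rx": 0, "ry": 0, "rz": 0, "hand": 255}]}}

```text
time_s: 9.15
eef_pos: [533.2, -252.8, 90.7]
ee_rot: [[-0.265, -0.01, 0.964], [-0.964, 0.0, -0.265], [0.003, -1.0, -0.01]]
ft_force: [0.2, -0.3, -0.4]
finger_gap: 0.0
```

```bash
python3 -c "
from h import *
np.set_printoptions(precision=3,suppress=True)
print(where())
s=eyes.snapshot('scene'); cv2.imwrite('pics/s7.png',cv2.resize(s['color'][160:310,110:310,::-1],(800,600),interpolation=2))"
```

```text
(array([ -0.062, -43.274,   5.657]), array([ 0.231, -0.274, -0.401]), 9.15, 0.04607414219267217, array([-0.55 ,  0.329, -0.27 ,  0.981, -0.005,  1.29 ]))
```

View pics/s7.png

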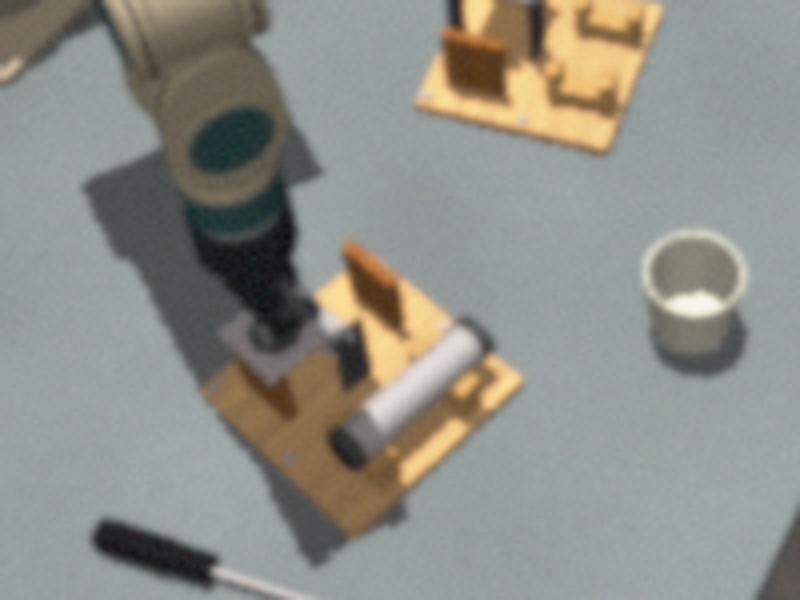

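The plate lies nearly level on the -y side (285,345), finger on it. I press down in 1 mm steps and watch the force.

Call:
{"fn": "play_rows", "kwargs": {"deltas": [{"dx": 0.004, "dy": 0.001, "dz": 0, "rx": 0, "ry": 0, "rz": 0, "hand": 255}, {"dx": 0.004, "dy": 0.002, "dz": 0, "rx": 0, "ry": 0, "rz": 0, "hand": 255}, {"dx": 0.004, "dy": 0.002, "dz": 0, "rx": 0, "ry": 0, "rz": 0, "hand": 255}]}}

```text
time_s: 9.5
eef_pos: [532.1, -257.1, 88.8]
ee_rot: [[-0.265, -0.01, 0.964], [-0.964, -0.001, -0.265], [0.004, -1.0, -0.01]]
ft_force: [-0.3, 0.2, 0.7]
finger_gap: -0.3
```

Call:
{"fn": "play_rows", "kwargs": {"deltas": [{"dx": 0, "dy": 0.001, "dz": 0, "rx": 0, "ry": 0, "rz": 0, "hand": 255}, {"dx": 0, "dy": 0.001, "dz": 0, "rx": 0, "ry": 0, "rz": 0, "hand": 255}]}}

```text
time_s: 9.7
eef_pos: [532.1, -257.2, 87.8]
ee_rot: [[-0.265, -0.01, 0.964], [-0.964, -0.001, -0.265], [0.004, -1.0, -0.01]]
ft_force: [-0.7, -0.3, -0.1]
finger_gap: 0.2
```

Call:
{"fn": "play_rows", "kwargs": {"deltas": [{"dx": 0, "dy": 0.001, "dz": 0, "rx": 0, "ry": 0, "rz": 0, "hand": 255}, {"dx": 0, "dy": 0.001, "dz": 0, "rx": 0, "ry": 0, "rz": 0, "hand": 255}]}}

```text
time_s: 9.9
eef_pos: [532.1, -257.2, 87.5]
ee_rot: [[-0.265, -0.01, 0.964], [-0.964, -0.001, -0.265], [0.004, -1.0, -0.01]]
ft_force: [-1.6, 0.5, 4.9]
finger_gap: -0.1
```

Call:
{"fn": "play_rows", "kwargs": {"deltas": [{"dx": 0, "dy": 0.001, "dz": 0, "rx": 0, "ry": 0, "rz": 0, "hand": 255}, {"dx": 0, "dy": 0.001, "dz": 0, "rx": 0, "ry": 0, "rz": 0, "hand": 255}]}}

```text
time_s: 10.1
eef_pos: [532.2, -257.2, 87.5]
ee_rot: [[-0.265, -0.01, 0.964], [-0.964, -0.002, -0.265], [0.004, -1.0, -0.009]]
ft_force: [-2.0, 1.1, 5.7]
finger_gap: 0.2
```

Contact at z = 87.5 mm, the height of a level plate's top face, and it doesn't yield to 5.7 N: it is on its stop. I retreat straight up.

Call:
{"fn": "play_rows", "kwargs": {"deltas": [{"dx": 0, "dy": -0.02, "dz": 0, "rx": 0, "ry": 0, "rz": 0, "hand": 255}, {"dx": 0, "dy": -0.06, "dz": 0, "rx": 0, "ry": 0, "rz": 0, "hand": 255}, {"dx": 0, "dy": -0.11, "dz": 0, "rx": 0, "ry": 0, "rz": 0, "hand": 255}, {"dx": 0, "dy": -0.15, "dz": 0, "rx": 0, "ry": 0, "rz": 0, "hand": 255}, {"dx": -0.05, "dy": -0.15, "dz": -0.04, "rx": 0, "ry": 0, "rz": 0, "hand": 255}, {"dx": -0.08, "dy": -0.15, "dz": -0.08, "rx": 0, "ry": 0, "rz": 0, "hand": 255}, {"dx": -0.1, "dy": -0.15, "dz": -0.12, "rx": 0, "ry": 0, "rz": 0, "hand": 255}, {"dx": -0.1, "dy": -0.15, "dz": -0.12, "rx": 0, "ry": 0, "rz": 0, "hand": 255}, {"dx": -0.1, "dy": -0.15, "dz": -0.12, "rx": 0, "ry": 0, "rz": 0, "hand": 255}]}}

```text
time_s: 11.0
eef_pos: [443.5, -127.6, 238.1]
ee_rot: [[-0.264, -0.01, 0.965], [-0.965, -0.002, -0.264], [0.004, -1.0, -0.009]]
ft_force: [0.0, -0.6, 0.4]
finger_gap: 0.0
```

Run:
```python
from h import *
np.set_printoptions(precision=2,suppress=True)
print(where())
for c in("scene","top"):
    s=eyes.snapshot(c); W=cloud(s); W0=np.load(c+".npz")["W"]
    q=(W.reshape(-1,3)-PIN)@S; m=(abs(q[:,0])<30)&(q[:,1]<-5)&(q[:,1]>-80)&(abs(q[:,2])<40)
    k=q[m]; k=k[k[:,2]>-10]; p=np.polyfit(k[:,1],k[:,2],1); print(c,"plate slope,z",p,len(k),"ymin",k[:,1].min())
    for n in("tube_center","flag_spare_edge","pot_rim","block","screwdriver_grip"):
        print(n,[(round(r["conf"],2),np.array(r["point"])*[512,384]) for r in eyes.tip_of(c,n)[:2]])
    if c=="scene": cv2.imwrite('pics/s8.png',cv2.resize(s['color'][110:335,70:370,::-1],(800,600),interpolation=2))
```

```text
(array([-119.18,   54.39,  153.08]), array([ 0.17, -0.55,  0.39]), 11.0, 0.03564476185539209, array([-0.42, -0.01, -0.35,  1.25, -0.01,  1.42]))
scene plate slope,z [0.01 4.11] 365 ymin -75.92782228500447
tube_center [(0.81, array([212.79, 256.59]))]
flag_spare_edge []
pot_rim [(0.88, array([284.72, 225.98])), (0.51, array([236.7 , 173.68]))]
block [(0.65, array([275.92, 135.09]))]
screwdriver_grip [(0.57, array([150.32, 296.6 ]))]
top plate slope,z [-0.02  2.17] 358 ymin -73.76081084472708
tube_center []
flag_spare_edge [(0.98, array([184.78, 240.81]))]
pot_rim [(0.72, array([262.2 , 151.41]))]
block [(0.57, array([134.6, 231.4]))]
screwdriver_grip [(0.82, array([374.02, 223.1 ]))]
```

View pics/s8.png

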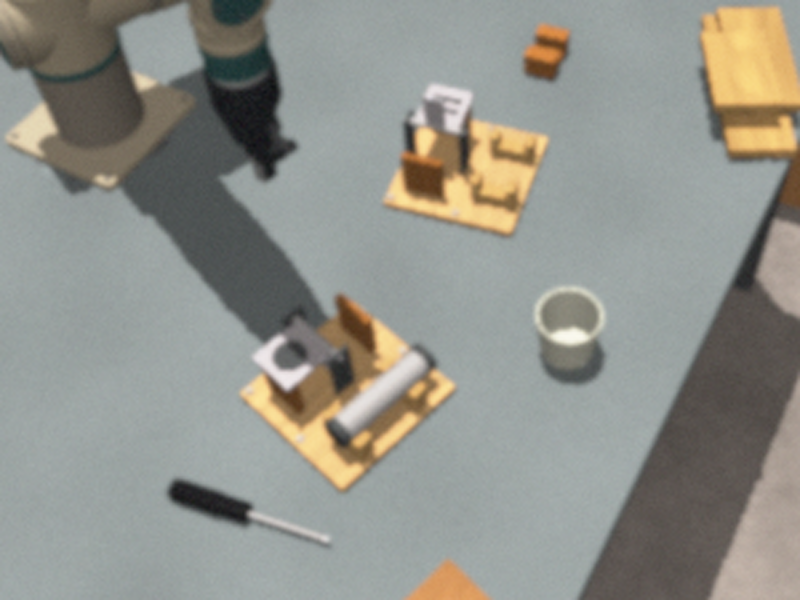

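The flag lies level on the -y side, disc face up (295,355). The plate slope is within 0.02 of level. The tube (380,395), spare flag (445,108), pot, block and screwdriver are where they were, and the arm is clear.

```bash
python3 -c "
from station import robot; print(robot.finish_job())"
```

```text
the job is handed in; nothing more can be done
None
```

The flag on the tube stand is turned right over and lies fully down on the opposite side with its disc face up. I handed the job in at about 11 s of the 45 s; no verdict is reported.

I pushed the tab with the closed fingers to bring the plate near upright. Then I went over to its +y side, laid it down and pressed it onto its stop.

**Flag:** The plate stopped giving way at z = 87.5 mm with about 5.7 N, the height expected of a level plate. In the depth images its slope was 0.01 (scene camera) and -0.02 (top camera), within the 0.1 rad allowed.

**Other things:** The tube, spare flag, pot, block and screwdriver showed no visible movement in the last picture. Network points seen in both rounds agreed to about 3 pixels, which is too coarse to prove the 12 mm limits.

**Checks that failed or disagreed:**
- The networks missed the tube in the last top view and the spare flag's edge in the last scene view. Each was found by the other camera.
- The scene camera's plate height read about 2 mm higher than the top camera's, about what the calibration allows.
- My first move call was refused because the rows lacked some keys; nothing moved.

The arm ended clear of everything, with wrist force near zero.

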